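# Clear and wipe the desk planner board

## Task

Clean the white planner board on the desk: put everything that lies on it (or was knocked off it) into the black tray, and pull the dock's red knob fully out to its stop to free the blue wiper. Then wipe the board slowly with light, steady pressure in two strokes, each from the left end to the right end with the wiper square across the stroke: first the half far from the robot, then the near half. Finally put the wiper back in its dock the way it stood, push the red knob fully home to lock it, and leave the other things on the desk where they are.

Things in the scene. Friction and masses are not known exactly. Their poses are not given: they have to be found in the camera images.
- board: fixed white planner board, 150 (x) x 200 (y) x 12 mm, lying on the desk, corners square, aluminium edge, thin blue line along y that parts the two halves. Origin: centre of its underside, the wiping surface is 12 mm above it. +x points to the far side (away from the robot), +y to the left end
- wiper: loose blue block on a grey felt sole, 120 g. Origin: centre of the sole's underside when not pressed in; z up, x along its length. Sole 80 (x) x 40 (y) x 12 mm. Block above: x -50 to +45, y -25 to +25, z 20 to 32 mm. For a stroke its x lies along the board's x (either way round), it travels along the board's y, and its 80 mm sole covers one half of the board
- handle (a point): middle of the wiper's handle ridge, 10 mm to +x and 52 mm up from its origin. Ridge: 70 mm long (x), 26 mm wide (y), 32 to 72 mm above the wiper's origin; grip it across y
- sole (a joint): how far the wiper's sprung sole is pressed up into the block, in m, 0 to 0.008. 2 N preload, then 0.5 N more per mm: 3 to 5 mm (3.5 to 4.5 N) is a good wiping pressure. The wiper's origin then lies that far below the surface it presses on
- ledge (a point): point on the wiper's bare ledge (x -50 to -25 mm), which the bolt covers: 38 mm from the wiper's origin towards -x, 32 mm up
- dock: fixed grey wiper dock, 185 x 66 mm, bolt end towards the robot (-x). Origin: underside, below the middle of the bay; the wiper stands there with its origin 4 mm above the dock's, axes along the dock's, ledge to -x. Bay 90 x 48 mm inside a rim 14 mm above the desk (4 to 5 mm play about the sole). Bolt housing at x -60 to -86 mm, 56 mm high
- bolt (a joint): travel of the locking bolt in m: 0 = home (its tongue, 39 to 45 mm above the desk, lies over the wiper's ledge and holds it down), 0.032 = fully out, wiper free. Pulling moves it to the dock's -x. Detented: a spring holds it at either end, about 7 N takes it over the hump in the middle
- knob (a point): centre of the bolt's red knob, a cylinder 30 mm in diameter and 24 mm long lying along the dock's x, centre 42 mm above the desk (25 mm clear to the housing when home); pinch it from above across the dock's y
- tray: fixed black open tray, 125 (x) x 200 (y) x 28 mm outside, 4 mm walls and floor. Origin: centre of its underside
- staples: loose blue card box, 38 (x) x 55 (y) x 30 mm, may be absent; starts on the board. Origin: centre of its underside
- pins: loose pale green card box, 45 (x) x 60 (y) x 22 mm, may be absent; starts on the board. Origin: centre of its underside
- rubber: loose white vinyl rubber in a blue sleeve, 23 (x) x 58 (y) x 13 mm, may be absent; starts on the board. Origin: centre of its underside
- notes: bystander: cube of coloured note paper, 76 x 77 x 46 mm; leave alone
- tape_roll: bystander: roll of packing tape lying flat, 104 x 102 x 25 mm; leave alone
- red_marker: bystander: white and red marker pen lying, 14 x 141 x 16 mm; leave alone
Things that resemble listed ones, but are neither listed nor needed, are in the scene too. Leave any yellow look-alike of the pins alone. What is shaped like the staples but purple is not meant.

How it is judged:
By the outcome, as a careful person would: the job done as asked, in the order asked, and still so for the second after the job is handed in, with the robot touching nothing.
Of staples, pins, rubber only 2 to 3 are there at a start; the rules pass over those that are not, and their reading is None.
At some moment in a run one of staples, pins, rubber may be knocked a few centimetres aside while the robot is not near it.
Once in a run the grip may slacken for a moment while it holds something.
It also fails if it takes over 210 s, if anything falls off the work surface, if the arm or the gripper's body presses on something with over 40 N, if the wrist force passes 120 N, or if a joint passes its speed limit or range.

## Robot

A 6-joint arm with a two-finger parallel gripper is mounted at the origin on a cart in front of the work surface, level with it; the furniture and walls round the work are solid. World frame = base frame: x ahead of the robot, y to its left, z up, the work surface at z = 0. Lengths are in m, angles in rad, forces in N, time in s.
With the tool pointing down it reaches from about 0.35 to 0.85 m from the base axis. Payload 8.1 kg.
Tool frame: the origin (TCP) lies at the very end of the fingers, on their centre line; the grasp point (between the pads) lies 19 mm behind it (pinch_z is the distance from the TCP to the grasp point, in m); z points along the fingers, y is the line along which they close (so a half turn about z gives the same grasp; the last joint's range is limited). The gripper opens to 85 mm and grips with 20 to 120 N. Pads are 22 mm wide; open, the fingers measure 114 mm over their backs; the gripper's body (76 mm by 85 mm) begins 54 mm behind the grasp point. The pads swing forward as they close: fully open they stand 13 mm farther back than shut.
Start: joints at [1.189, 0.13, 1.488, -0, 1.523, -0.085], TCP at [0.175, 0.574, 0.231] pointing down, gripper open.
Joint ranges: [-2.96, 2.96], [-0.89, 2.26], [0.02, 2.5], [-1.34, 4.48], [0, 2.73], [-2.66, 2.66]. Speed limits (rad/s): [2.39, 2.39, 2.79, 3.14, 3.14, 3.14].

## Interface

Orientations are given as [roll, pitch, yaw] about the fixed x, y, z axes, in that order (R = Rz(yaw) Ry(pitch) Rx(roll)).
In Python, from cell import read_state, camera, camera_model, job_done, pinch_z gives the robot as it stands.
- The arm moves only by the shell command python3 -m creep 'ROWS'. ROWS is JSON, a list of rows, each an object with "hand": the opening, from 0 (shut) to 1 (fully open); "translation": the shift along the world's x, y, z in m, a list of three; "turn": the turn, a rotation vector about the world's x, y, z in degrees, a list of three. A call has 1 to 10 rows; each row shifts and turns the commanded pose from where the row before left it; what a row does not reach is not made up. A row lasts 1/8 s, in which the tool goes at most 62.5 mm and 10.7 degrees, less where a joint would pass 70% of its speed; a pose out of reach is approached as far as the arm can. A call is refused whole if a number of a shift passes 0.0625 or a number of a turn 10.7, either way. A call with a gripper value outside its range is refused whole. The fingers move at their own pace and stop on an object; the grip force is fixed at half the most. Time passes only in rows, so rows that do not move let the fingers close. It gives the time, the measured TCP pose, the force, the opening and the grip force at its end, in the units of the state.
- read_state(): the state, without advancing time (a new reading comes with each control period).
- camera(name): name is "scene" or "top" or "wrist"; returns the picture (420x560x3 uint8, blue, green, red); there is no depth.
- camera_model(name): a dict with "camera_matrix" (3x3 intrinsics, pixels), "R" (3x3) and "t" (3): a world point X has camera coordinates R X + t. Camera axes: x right, y down, z forward; pixel columns grow to the right and rows downward; lengths in m; the calibration is good to about 2 mm. A picture is of the moment at which its call begins: read the wrist's pose just before it. camera_model takes no time and is no camera call; for the wrist camera it gives the pose at the moment of the call.
- job_done(): hands the job in; it is judged then, once.
The state is a dict: "time_s": time; "joint_pos": joint angles; "dq": joint speeds; "joint_torque": joint torques, N m; "tcp_pos": TCP position; "ee_rot": TCP orientation; "ft_force": force on the tool from outside, world axes, zero at the start; "moment": the same for the moment, N m; "gripper_width": finger opening in m; "grip_force": force on a finger pad.
Only numpy, scipy, OpenCV 4.12 (cv2) and the standard library are available. Lean on these libraries where they do the work, as an engineer would, in place of code of your own. Each camera call takes 0.05 s, during which the arm holds its last target. There are 200 camera calls.

## Working session

There is one attempt and no reset: what is moved stays moved. The work goes in short steps, Python scripts to look and compute and a shell command to move; the robot and the scene stay as the last step left them, time stands still between calls to the robot, and variables do not carry over. Pictures are saved under pics/ and viewed, at most 14 in all, crops included, and the job is handed in when it is done.

```bash
ls; mkdir -p pics; python3 - <<'E'
from cell import *
import cv2
print(read_state(), pinch_z)
for n in ("top","scene"):
    cv2.imwrite(f"pics/{n}0.png",camera(n)); m=camera_model(n); print(n,m)
E
```

```text
pics
{'time_s': 0.0, 'joint_pos': array([ 1.18861956e+00,  1.31175486e-01,  1.48928426e+00, -4.80134381e-06,
        1.52300094e+00, -8.53981841e-02]), 'dq': array([-0.00141135,  0.00118787,  0.0025025 , -0.00019443,  0.00216687,
        0.00017663]), 'joint_torque': array([-1.35660189e-04, -5.69399500e+01, -5.00545478e+01, -4.00262425e-04,
        1.48115179e-02,  1.24620900e-06]), 'tcp_pos': array([0.17523687, 0.57326123, 0.23023315]), 'ee_rot': array([-3.13973102e+00, -1.54554475e-04,  2.84481416e+00]), 'ft_force': array([-0.15691215, -0.19656142,  0.05792812]), 'moment': array([ 0.03036458, -0.03815472, -0.01702904]), 'grip_force': 0.0, 'gripper_width': 0.08513646298306349} 0.0187
top {'camera_matrix': array([[413.0946654 ,   0.        , 282.12258753],
       [  0.        , 413.0946654 , 205.74320183],
       [  0.        ,   0.        ,   1.        ]]), 'R': array([[-0.01827373, -0.99982825,  0.00308732],
       [-0.99017975,  0.01766916, -0.13867901],
       [ 0.13860064, -0.00559119, -0.99033257]]), 't': array([0.03511881, 0.6037152 , 1.33858286])}
scene {'camera_matrix': array([[500.0281219 ,   0.        , 281.43361645],
       [  0.        , 500.0281219 , 210.40623796],
       [  0.        ,   0.        ,   1.        ]]), 'R': array([[ 0.84422173, -0.53595537,  0.00644306],
       [-0.38154479, -0.60935433, -0.69506178],
       [ 0.3764482 ,  0.58432794, -0.71892114]]), 't': array([-0.48188115,  0.28721316,  1.2387709 ])}
```

View pics/top0.png

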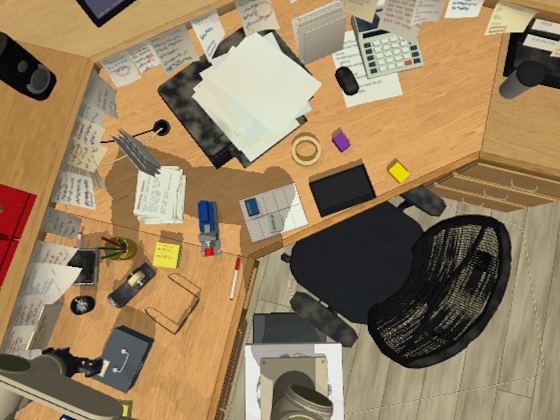

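View pics/scene0.png

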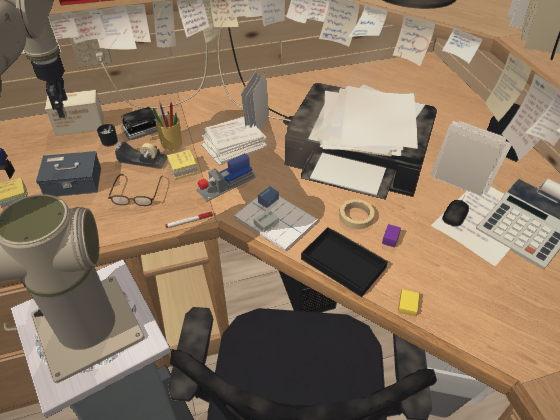

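The top view shows the board at about (273,212), the dock and wiper at (207,228) with the red knob at (209,252), and the tray at (342,188). The staples are at (251,205) and a greenish box is near (277,225). I'll zoom in next.

```bash
cat > h.py <<'E'
from cell import *
import numpy as np, cv2
from scipy.spatial.transform import Rotation as Ro
def ray(m,uv,z):
    uv=np.atleast_2d(np.asarray(uv,float)); K=m["camera_matrix"];R=m["R"];t=m["t"]
    d=np.c_[uv,np.ones(len(uv))]@np.linalg.inv(K).T@R; c=-R.T@t
    return c+d*((z-c[2])/d[:,2])[:,None]
def proj(m,X):
    p=(np.atleast_2d(X)@m["R"].T+m["t"])@m["camera_matrix"].T; return p[:,:2]/p[:,2:]
def tri(m1,u1,m2,u2):
    A=[];b=[]
    for m,u in((m1,u1),(m2,u2)):
        c=-m["R"].T@m["t"]; d=ray(m,u,0)[0]-c; d/=np.linalg.norm(d); P=np.eye(3)-np.outer(d,d); A.append(P);b.append(P@c)
    return np.linalg.solve(sum(A),sum(b))
E
python3 - <<'E'
from h import *
a=cv2.imread("pics/top0.png")[140:270,185:385]; a=cv2.resize(a,None,fx=4,fy=4,interpolation=cv2.INTER_CUBIC)
cv2.imwrite("pics/top0c.png",a)
m=camera_model("top")
print(ray(m,[[273,212],[207,228],[209,252],[342,188],[251,205],[277,225]],0.012).round(3))
E
```

```text
[[ 0.587  0.056  0.012]
 [ 0.537  0.28   0.012]
 [ 0.456  0.273  0.012]
 [ 0.666 -0.183  0.012]
 [ 0.613  0.13   0.012]
 [ 0.543  0.043  0.012]]
```

View pics/top0c.png

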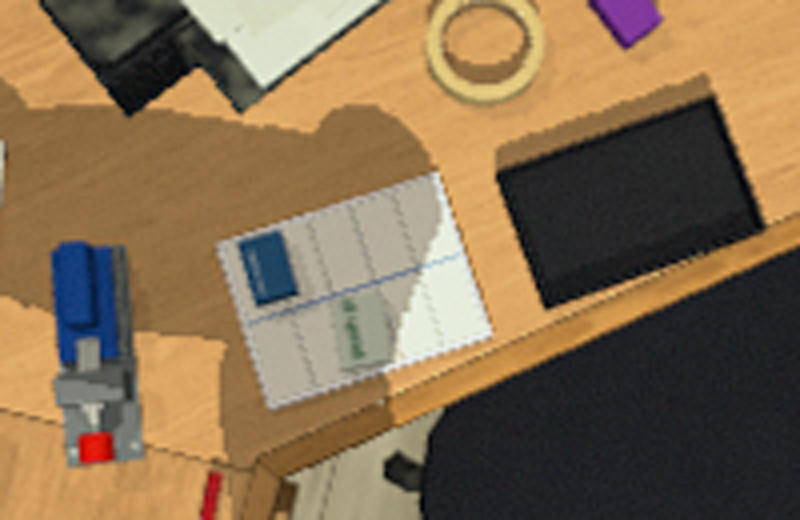

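The crop shows the board corners at crop pixels (217,243), (436,172), (492,337), (272,408). Staples are at (268,268) and pins at (364,330). I see no rubber. The knob is at (96,447), the dock runs up to (90,245), and the tray is at (630,200).

```bash
python3 - <<'E'
from h import *
m=camera_model("top")
f=lambda U:(np.array(U)+.5)/4-.5+[185,140]
def rect(n,U,z):
    P=ray(m,f(U),z)[:,:2]; e=lambda i,j:(np.degrees(np.arctan2(*(P[j]-P[i])[::-1])).round(1),np.linalg.norm(P[j]-P[i]).round(3))
    print(n,P.mean(0).round(3),"edges TL-TR",e(0,1),"BL-BR",e(3,2),"BL-TL",e(3,0),"BR-TR",e(2,1))
rect("board",[(217,243),(436,172),(492,337),(272,408)],.012)
rect("tray",[(497,172),(714,97),(763,230),(547,307)],.028)
rect("staples",[(237,241),(280,231),(299,295),(257,307)],.042)
rect("pins",[(333,300),(383,290),(396,360),(345,372)],.034)
rect("ridge",[(52,243),(90,243),(97,325),(58,328)],.076)
print("knob",ray(m,f([(96,432),(96,462)]),.050).round(3))
print("dock right edge",ray(m,f([(122,247),(143,459)]),.008).round(3), "dock bl",ray(m,f([(68,467)]),.004).round(3))
E
```

```text
board [0.588 0.055] edges TL-TR (np.float64(-72.8), np.float64(0.197)) BL-BR (np.float64(-73.1), np.float64(0.196)) BL-TL (np.float64(17.9), np.float64(0.149)) BR-TR (np.float64(17.2), np.float64(0.15))
tray [ 0.657 -0.181] edges TL-TR (np.float64(-71.7), np.float64(0.198)) BL-BR (np.float64(-71.4), np.float64(0.195)) BL-TL (np.float64(18.5), np.float64(0.123)) BR-TR (np.float64(17.4), np.float64(0.122))
staples [0.603 0.126] edges TL-TR (np.float64(-77.7), np.float64(0.037)) BL-BR (np.float64(-74.9), np.float64(0.036)) BL-TL (np.float64(16.3), np.float64(0.058)) BR-TR (np.float64(15.8), np.float64(0.056))
pins [0.55  0.047] edges TL-TR (np.float64(-79.6), np.float64(0.043)) BL-BR (np.float64(-77.8), np.float64(0.044)) BL-TL (np.float64(8.6), np.float64(0.061)) BR-TR (np.float64(9.4), np.float64(0.06))
ridge [0.588 0.281] edges TL-TR (np.float64(-91.0), np.float64(0.031)) BL-BR (np.float64(-86.6), np.float64(0.032)) BL-TL (np.float64(4.6), np.float64(0.07)) BR-TR (np.float64(5.2), np.float64(0.068))
knob [[0.469 0.267 0.05 ]
 [0.445 0.267 0.05 ]]
dock right edge [[0.628 0.253 0.008]
 [0.447 0.235 0.008]] dock bl [[0.442 0.299 0.004]]
```

```bash
python3 -m creep '[{"hand":1,"translation":[0.037,-0.039,0],"turn":[0,0,3.15]},{"hand":1,"translation":[0.037,-0.039,0],"turn":[0,0,3.15]},{"hand":1,"translation":[0.037,-0.039,0],"turn":[0,0,3.15]},{"hand":1,"translation":[0.037,-0.039,0],"turn":[0,0,3.15]},{"hand":1,"translation":[0.037,-0.039,0],"turn":[0,0,3.15]},{"hand":1,"translation":[0.037,-0.039,0],"turn":[0,0,3.15]},{"hand":1,"translation":[0.037,-0.039,0],"turn":[0,0,3.15]},{"hand":1,"translation":[0.037,-0.039,0],"turn":[0,0,3.15]},{"hand":1,"translation":[0.037,-0.039,0],"turn":[0,0,3.15]},{"hand":1,"translation":[0.037,-0.039,0],"turn":[0,0,3.15]}]'
python3 -m creep '[{"hand":1,"translation":[0.029,-0.029,-0.01],"turn":[0,0,0]},{"hand":1,"translation":[0.029,-0.029,-0.02],"turn":[0,0,0]},{"hand":1,"translation":[0,0,-0.03],"turn":[0,0,0]},{"hand":1,"translation":[0,0,0],"turn":[0,0,0]},{"hand":1,"translation":[0,0,0],"turn":[0,0,0]}]'
python3 - <<'E'
from h import *
s=read_state(); print(s["tcp_pos"],np.degrees(s["ee_rot"]),s["joint_pos"])
cv2.imwrite("pics/w1.png",camera("wrist")); cv2.imwrite("pics/t1.png",camera("top"))
E
```

```text
time_s: 1.35
tcp_pos: [0.5462, 0.1823, 0.2309]
ee_rot: [3.141, -0.001, -2.887]
ft_force: [0.3, 1.0, -0.2]
gripper_width: 0.0851
grip_force: 0.0
time_s: 1.98
tcp_pos: [0.6034, 0.1262, 0.1721]
ee_rot: [3.142, 0.0, -2.888]
ft_force: [-0.0, -0.6, 0.8]
gripper_width: 0.0853
grip_force: 0.0
[0.60340822 0.12620517 0.17208605] [ 1.79996479e+02  1.45932413e-02 -1.65473312e+02] [ 1.22975839e-01  2.07240423e-01  1.51134230e+00  9.51298766e-05
  1.42276540e+00 -1.70137306e+00]
```

View pics/w1.png

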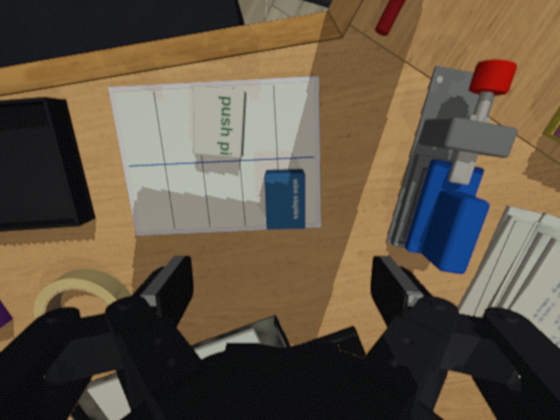

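The wrist view shows the board with corners near (110,87), (318,77), (321,228), (135,235). Pins are at (220,122), staples at (286,200), and the dock with knob at (493,77). There is no rubber.

```bash
python3 - <<'E'
from h import *
m=camera_model("wrist")
def rect(n,U,z):
    P=ray(m,U,z)[:,:2]; e=lambda i,j:(float(np.degrees(np.arctan2(*(P[j]-P[i])[::-1])).round(1)),float(np.linalg.norm(P[j]-P[i]).round(3)))
    print(n,P.mean(0).round(4),e(0,1),e(3,2),e(3,0),e(2,1))
im=cv2.imread("pics/w1.png"); hsv=cv2.cvtColor(im,cv2.COLOR_BGR2HSV)
def comp(mask,n):
    c=max(cv2.findContours(mask,0,2)[0],key=cv2.contourArea); r=cv2.minAreaRect(c); print(n,r); return c
rect("board",[(110,87),(318,77),(321,228),(135,235)],.012)
rect("pins",[(193,86),(246,85),(244,157),(198,155)],.034)
b=cv2.inRange(hsv,(95,80,40),(115,255,140)); b[:,350:]=0
c=comp(b,"staples"); rect("staples",cv2.boxPoints(cv2.minAreaRect(c)),.042)
k=cv2.inRange(hsv,(0,180,110),(6,255,255));k[:,:430]=0; c=comp(k,"knob"); print(cv2.boundingRect(c),ray(m,[cv2.minAreaRect(c)[0]],.045))
E
```

```text
board [0.5886 0.0586] (107.1, 0.197) (106.9, 0.201) (-164.0, 0.149) (-162.3, 0.15)
pins [0.55   0.0545] (105.5, 0.046) (102.1, 0.043) (-165.6, 0.06) (-169.0, 0.063)
staples ((284.5, 199.0), (58.0, 39.0), 90.0)
staples [0.6036 0.1285] (104.5, 0.036) (104.6, 0.038) (-166.3, 0.056) (-164.3, 0.056)
knob ((496.300048828125, 75.09999084472656), (32.25522994995117, 35.417503356933594), 18.434947967529297)
(476, 60, 41, 33) [[0.4551892  0.27187724 0.045     ]]
```

```bash
python3 -m creep '[{"hand":1,"translation":[0,0.001,-0.05],"turn":[0,0,0]},{"hand":1,"translation":[0,0,-0.05],"turn":[0,0,0]},{"hand":1,"translation":[0,0,-0.03],"turn":[0,0,0]},{"hand":1,"translation":[0,0,-0.024],"turn":[0,0,0]},{"hand":0,"translation":[0,0,0],"turn":[0,0,0]},{"hand":0,"translation":[0,0,0],"turn":[0,0,0]},{"hand":0,"translation":[0,0,0],"turn":[0,0,0]},{"hand":0,"translation":[0,0,0],"turn":[0,0,0]},{"hand":0,"translation":[0,0,0],"turn":[0,0,0]},{"hand":0,"translation":[0,0,0],"turn":[0,0,0]}]'
python3 -m creep '[{"hand":0,"translation":[0,0,0],"turn":[0,0,0]},{"hand":0,"translation":[0,0,0.03],"turn":[0,0,0]},{"hand":0,"translation":[0,0,0.03],"turn":[0,0,0]},{"hand":0,"translation":[0,0,0.04],"turn":[0,0,0]},{"hand":0,"translation":[0,0,0],"turn":[0,0,0]}]'
```

```text
time_s: 3.32
tcp_pos: [0.6054, 0.1271, 0.02]
ee_rot: [-3.141, 0.004, -2.889]
ft_force: [-0.7, 0.2, 7.1]
gripper_width: 0.0365
grip_force: 62.3
time_s: 3.95
tcp_pos: [0.6067, 0.1272, 0.1228]
ee_rot: [-3.14, 0.009, -2.889]
ft_force: [1.7, 0.6, -0.6]
gripper_width: 0.0371
grip_force: 61.3
```

```bash
python3 -m creep '[{"hand":0,"translation":[0.006,-0.045,0],"turn":[0,0,1]},{"hand":0,"translation":[0.007,-0.045,0],"turn":[0,0,1]},{"hand":0,"translation":[0.007,-0.045,0],"turn":[0,0,1]},{"hand":0,"translation":[0.006,-0.045,0],"turn":[0,0,0]},{"hand":0,"translation":[0.006,-0.045,0],"turn":[0,0,0]},{"hand":0,"translation":[0.006,-0.043,0],"turn":[0,0,0]},{"hand":0,"translation":[0,0,0],"turn":[0,0,0]},{"hand":0,"translation":[0,0,-0.04],"turn":[0,0,0]}]'
python3 -m creep '[{"hand":0,"translation":[0,0,-0.04],"turn":[0,0,0]},{"hand":0,"translation":[0,0,-0.02],"turn":[0,0,0]},{"hand":0,"translation":[0,0,-0.008],"turn":[0,0,0]},{"hand":0,"translation":[0,0,0],"turn":[0,0,0]},{"hand":0.62,"translation":[0,0,0],"turn":[0,0,0]},{"hand":0.62,"translation":[0,0,0],"turn":[0,0,0]},{"hand":0.62,"translation":[0,0,0],"turn":[0,0,0]}]'
python3 -m creep '[{"hand":0.62,"translation":[0,0,0.05],"turn":[0,0,0]},{"hand":0.8,"translation":[0,0,0.05],"turn":[0,0,0]},{"hand":1,"translation":[0,0,0.03],"turn":[0,0,0]},{"hand":1,"translation":[-0.01,0.04,0.02],"turn":[0,0,-4]},{"hand":1,"translation":[-0.015,0.04,0],"turn":[0,0,-4]},{"hand":1,"translation":[-0.02,0.04,0],"turn":[0,0,0]},{"hand":1,"translation":[-0.02,0.04,0],"turn":[0,0,0]},{"hand":1,"translation":[-0.03,0.04,0],"turn":[0,0,0]},{"hand":1,"translation":[0,0,0],"turn":[0,0,0]},{"hand":1,"translation":[0,0,0],"turn":[0,0,0]}]'
python3 - <<'E'
from h import *
s=read_state(); print(s["tcp_pos"],np.degrees(s["ee_rot"]))
cv2.imwrite("pics/w2.png",camera("wrist")); cv2.imwrite("pics/t2.png",camera("top"))
E
```

```text
time_s: 4.95
tcp_pos: [0.6444, -0.1422, 0.0807]
ee_rot: [-3.138, 0.006, -2.837]
ft_force: [0.8, -0.0, -0.7]
gripper_width: 0.0369
grip_force: 61.2
time_s: 5.82
tcp_pos: [0.6415, -0.1411, 0.0093]
ee_rot: [-3.142, 0.0, -2.836]
ft_force: [0.5, -0.6, 0.6]
gripper_width: 0.0528
grip_force: 0.0
time_s: 7.08
tcp_pos: [0.5467, 0.0587, 0.1596]
ee_rot: [-3.141, 0.001, -2.975]
ft_force: [0.7, -1.0, 0.8]
gripper_width: 0.0858
grip_force: 0.0
[0.54674072 0.05870788 0.15957174] [-1.79973363e+02  4.05094889e-02 -1.70468121e+02]
```

View pics/w2.png

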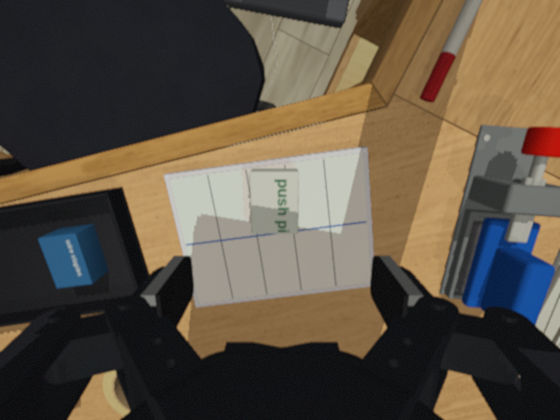

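The staples stand in the tray at (73,255). The pins are still on the board, top face about (250,169) to (299,233).

```bash
python3 - <<'E'
from h import *
m=camera_model("wrist")
def rect(n,U,z):
    P=ray(m,U,z)[:,:2]; e=lambda i,j:(float(np.degrees(np.arctan2(*(P[j]-P[i])[::-1])).round(1)),float(np.linalg.norm(P[j]-P[i]).round(3)))
    print(n,P.mean(0).round(4),e(0,1),e(3,2),e(3,0),e(2,1))
rect("pins",[(250,169),(298,168),(300,233),(251,234)],.034)
rect("board",[(167,175),(366,149),(373,288),(195,305)],.012)
E
```

```text
pins [0.5487 0.0513] (100.6, 0.043) (100.7, 0.047) (-171.3, 0.062) (-168.0, 0.062)
board [0.5875 0.057 ] (106.8, 0.194) (105.7, 0.196) (-164.2, 0.145) (-163.3, 0.149)
```

```bash
python3 -m creep '[{"hand":1,"translation":[0.002,-0.007,-0.05],"turn":[0,0,0]},{"hand":1,"translation":[0,0,-0.05],"turn":[0,0,0]},{"hand":1,"translation":[0,0,-0.03],"turn":[0,0,0]},{"hand":1,"translation":[0,0,-0.014],"turn":[0,0,0]},{"hand":1,"translation":[0,0,0],"turn":[0,0,0]},{"hand":0,"translation":[0,0,0],"turn":[0,0,0]},{"hand":0,"translation":[0,0,0],"turn":[0,0,0]},{"hand":0,"translation":[0,0,0],"turn":[0,0,0]},{"hand":0,"translation":[0,0,0],"turn":[0,0,0]},{"hand":0,"translation":[0,0,0],"turn":[0,0,0]}]'
python3 -m creep '[{"hand":0,"translation":[0,0,0],"turn":[0,0,0]},{"hand":0,"translation":[0,0,0],"turn":[0,0,0]}]'
python3 -m creep '[{"hand":0,"translation":[0,0,0.03],"turn":[0,0,0]},{"hand":0,"translation":[0,0,0.03],"turn":[0,0,0]},{"hand":0,"translation":[0,0,0.04],"turn":[0,0,0]},{"hand":0,"translation":[0,0,0],"turn":[0,0,0]}]'
```

```text
time_s: 8.43
tcp_pos: [0.55, 0.0518, 0.0171]
ee_rot: [-3.141, 0.003, -2.976]
ft_force: [-0.4, -0.2, 7.1]
gripper_width: 0.0436
grip_force: 62.0
time_s: 8.68
tcp_pos: [0.55, 0.0518, 0.0171]
ee_rot: [-3.141, 0.003, -2.976]
ft_force: [1.1, -0.7, 6.5]
gripper_width: 0.0435
grip_force: 62.0
time_s: 9.18
tcp_pos: [0.5515, 0.0519, 0.12]
ee_rot: [-3.14, 0.008, -2.976]
ft_force: [0.1, 0.7, 0.0]
gripper_width: 0.0435
grip_force: 61.3
```

```bash
python3 -m creep '[{"hand":0,"translation":[0.0168,-0.0385,0],"turn":[0,0,1]},{"hand":0,"translation":[0.0168,-0.0385,0],"turn":[0,0,1]},{"hand":0,"translation":[0.0168,-0.0385,0],"turn":[0,0,1]},{"hand":0,"translation":[0.0168,-0.0385,0],"turn":[0,0,1]},{"hand":0,"translation":[0.0168,-0.0385,0],"turn":[0,0,1]},{"hand":0,"translation":[0.0168,-0.0385,0],"turn":[0,0,1]},{"hand":0,"translation":[0.0168,-0.0385,0],"turn":[0,0,1]},{"hand":0,"translation":[0,0,0],"turn":[0,0,0]},{"hand":0,"translation":[0,0,-0.04],"turn":[0,0,0]}]'
python3 -m creep '[{"hand":0,"translation":[0,0,-0.04],"turn":[0,0,0]},{"hand":0,"translation":[0,0,-0.02],"turn":[0,0,0]},{"hand":0,"translation":[0,0,-0.008],"turn":[0,0,0]},{"hand":0,"translation":[0,0,0],"turn":[0,0,0]},{"hand":0.68,"translation":[0,0,0],"turn":[0,0,0]},{"hand":0.68,"translation":[0,0,0],"turn":[0,0,0]},{"hand":0.68,"translation":[0,0,0],"turn":[0,0,0]}]'
python3 -m creep '[{"hand":0.68,"translation":[0,0,0.05],"turn":[0,0,0]},{"hand":0.8,"translation":[0,0,0.05],"turn":[0,0,0]},{"hand":1,"translation":[0,0,0.05],"turn":[0,0,0]},{"hand":1,"translation":[-0.02,0.05,0.05],"turn":[0,0,0]},{"hand":1,"translation":[-0.02,0.05,0],"turn":[0,0,-4]},{"hand":1,"translation":[-0.02,0.05,0],"turn":[0,0,-4]},{"hand":1,"translation":[-0.02,0.05,0],"turn":[0,0,-4]},{"hand":1,"translation":[-0.02,0.05,0],"turn":[0,0,0]},{"hand":1,"translation":[-0.02,0.05,0],"turn":[0,0,0]},{"hand":1,"translation":[-0.02,0.05,0],"turn":[0,0,0]}]'
python3 -m creep '[{"hand":1,"translation":[-0.03,0.05,0],"turn":[0,0,0]},{"hand":1,"translation":[-0.03,0.05,0],"turn":[0,0,0]},{"hand":1,"translation":[-0.01,0.03,0],"turn":[0,0,0]},{"hand":1,"translation":[0,0,0],"turn":[0,0,0]},{"hand":1,"translation":[0,0,0],"turn":[0,0,0]}]'
python3 - <<'E'
from h import *
s=read_state(); print(s["tcp_pos"],np.degrees(s["ee_rot"]))
w=camera("wrist"); cv2.imwrite("pics/w3.png",w); t=camera("top"); cv2.imwrite("pics/t3.png",t)
cv2.imwrite("pics/m3.png",np.hstack([w[:,80:],cv2.resize(t[140:270,185:385],(320,208)) [:,:] if 0 else cv2.copyMakeBorder(cv2.resize(t[140:270,185:385],(320,208)),0,212,0,0,0)]))
E
```

```text
time_s: 10.3
tcp_pos: [0.6688, -0.219, 0.0785]
ee_rot: [-3.137, 0.006, -2.855]
ft_force: [-0.1, 0.2, -0.9]
gripper_width: 0.0443
grip_force: 40.5
time_s: 11.18
tcp_pos: [0.6661, -0.2177, 0.0073]
ee_rot: [-3.142, 0.0, -2.854]
ft_force: [1.4, -0.7, 0.1]
gripper_width: 0.058
grip_force: 0.0
time_s: 12.42
tcp_pos: [0.5282, 0.1263, 0.2]
ee_rot: [3.141, 0.001, -3.063]
ft_force: [0.6, 0.1, -0.2]
gripper_width: 0.0856
grip_force: 0.0
time_s: 13.05
tcp_pos: [0.4592, 0.2544, 0.1998]
ee_rot: [-3.141, 0.0, -3.063]
ft_force: [-0.1, -0.4, -0.6]
gripper_width: 0.0857
grip_force: 0.0
[0.45917629 0.25439754 0.19979218] [-1.79972675e+02  2.97159702e-03 -1.75486546e+02]
```

View pics/m3.png

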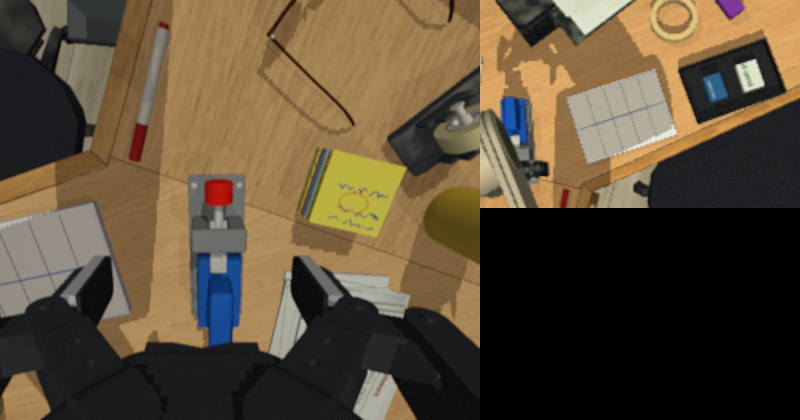

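Both boxes lie in the tray and the board is empty. The knob is at about (299,192) in the full wrist image, and the dock is nearly upright in the view.

```bash
python3 - <<'E'
from h import *
m=camera_model("wrist"); print("cam",(-m["R"].T@m["t"]).round(3))
im=cv2.imread("pics/w3.png"); hsv=cv2.cvtColor(im,cv2.COLOR_BGR2HSV)
k=cv2.inRange(hsv,(0,170,100),(6,255,255))|cv2.inRange(hsv,(175,170,100),(180,255,255)); k[:,:250]=0;k[:,340:]=0
c=max(cv2.findContours(k,0,2)[0],key=cv2.contourArea); x,y,w,h=cv2.boundingRect(c); print(x,y,w,h)
print("knob sides z.045",ray(m,[[x,y+h/2],[x+w,y+h/2]],.045).round(4)," ends z.055",ray(m,[[x+w/2,y],[x+w/2,y+h]],.055).round(4))
b=cv2.inRange(hsv,(105,150,60),(125,255,255)); c=max(cv2.findContours(b,0,2)[0],key=cv2.contourArea); print("blue",cv2.boundingRect(c))
for r in (258,265,300,320):
    xs=np.where(b[r,250:345])[0]+250; print(r,xs.min(),xs.max(),ray(m,[[xs.min(),r],[xs.max(),r]],.036)[:,:2].round(4).tolist())
print("plate",ray(m,[(269,176),(325,176)],.004).round(4))
E
```

```text
cam [0.393 0.249 0.341]
285 180 28 26
knob sides z.045 [[0.4578 0.2567 0.045 ]
 [0.4556 0.2851 0.045 ]]  ends z.055 [[0.4417 0.2689 0.055 ]
 [0.4677 0.2714 0.055 ]]
blue (278, 254, 43, 93)
258 278 320 [[0.5341, 0.2551], [0.5305, 0.3017]]
265 278 320 [[0.5426, 0.2557], [0.539, 0.3027]]
300 278 319 [[0.587, 0.259], [0.5833, 0.3065]]
320 279 317 [[0.6137, 0.2622], [0.6102, 0.3071]]
plate [[0.4485 0.2381 0.004 ]
 [0.4435 0.3016 0.004 ]]
```

```bash
python3 -m creep '[{"hand":1,"translation":[-0.004,0.0165,-0.05],"turn":[0,0,0]},{"hand":1,"translation":[0,0,-0.05],"turn":[0,0,0]},{"hand":1,"translation":[0,0,-0.05],"turn":[0,0,0]},{"hand":1,"translation":[0,0,-0.028],"turn":[0,0,0]},{"hand":1,"translation":[0,0,0],"turn":[0,0,0]},{"hand":0,"translation":[0,0,0],"turn":[0,0,0]},{"hand":0,"translation":[0,0,0],"turn":[0,0,0]},{"hand":0,"translation":[0,0,0],"turn":[0,0,0]},{"hand":0,"translation":[0,0,0],"turn":[0,0,0]},{"hand":0,"translation":[0,0,0],"turn":[0,0,0]}]'
python3 -m creep '[{"hand":0,"translation":[0,0,0],"turn":[0,0,0]},{"hand":0,"translation":[0,0,0],"turn":[0,0,0]}]'
```

```text
time_s: 14.4
tcp_pos: [0.4561, 0.2715, 0.0234]
ee_rot: [3.141, 0.002, -3.063]
ft_force: [-0.4, -2.9, 8.0]
gripper_width: 0.0286
grip_force: 58.6
time_s: 14.65
tcp_pos: [0.4561, 0.2715, 0.0235]
ee_rot: [3.141, 0.002, -3.063]
ft_force: [-1.7, -2.8, 7.4]
gripper_width: 0.0285
grip_force: 58.6
```

```bash
python3 -m creep '[{"hand":0,"translation":[-0.004,-0.0003,0],"turn":[0,0,0]},{"hand":0,"translation":[-0.004,-0.0003,0],"turn":[0,0,0]},{"hand":0,"translation":[-0.004,-0.0003,0],"turn":[0,0,0]},{"hand":0,"translation":[-0.004,-0.0003,0],"turn":[0,0,0]},{"hand":0,"translation":[-0.004,-0.0003,0],"turn":[0,0,0]},{"hand":0,"translation":[-0.004,-0.0003,0],"turn":[0,0,0]},{"hand":0,"translation":[-0.004,-0.0003,0],"turn":[0,0,0]},{"hand":0,"translation":[-0.004,-0.0003,0],"turn":[0,0,0]},{"hand":0,"translation":[0,0,0],"turn":[0,0,0]}]'
python3 -m creep '[{"hand":0,"translation":[-0.002,-0.0002,0],"turn":[0,0,0]},{"hand":0,"translation":[-0.002,-0.0002,0],"turn":[0,0,0]},{"hand":0,"translation":[0,0,0],"turn":[0,0,0]}]'
```

```text
time_s: 15.78
tcp_pos: [0.4242, 0.2687, 0.0234]
ee_rot: [-3.141, 0.003, -3.063]
ft_force: [-0.5, -5.6, 9.1]
gripper_width: 0.0286
grip_force: 59.5
time_s: 16.15
tcp_pos: [0.4241, 0.2687, 0.0237]
ee_rot: [3.141, 0.011, -3.063]
ft_force: [21.0, -2.2, -10.6]
gripper_width: 0.0284
grip_force: 60.4
```

```bash
python3 -m creep '[{"hand":0,"translation":[0.004,0.0004,0],"turn":[0,0,0]},{"hand":0.6,"translation":[0,0,0],"turn":[0,0,0]},{"hand":0.6,"translation":[0,0,0],"turn":[0,0,0]},{"hand":0.6,"translation":[0,0,0],"turn":[0,0,0]},{"hand":0.6,"translation":[0,0,0],"turn":[0,0,0]},{"hand":0.6,"translation":[0,0,0.06],"turn":[0,0,0]},{"hand":1,"translation":[0,0,0.06],"turn":[0,0,0]},{"hand":1,"translation":[0,0,0.06],"turn":[0,0,0]},{"hand":1,"translation":[0.03,0.0023,0.04],"turn":[0,0,0]},{"hand":1,"translation":[0.03,0.0023,0],"turn":[0,0,0]}]'
python3 -m creep '[{"hand":1,"translation":[0,0,0],"turn":[0,0,0]},{"hand":1,"translation":[0,0,0],"turn":[0,0,0]}]'
python3 - <<'E'
from h import *
cv2.imwrite("pics/w4.png",camera("wrist")); m=camera_model("wrist"); s=read_state(); print(s["tcp_pos"])
im=cv2.imread("pics/w4.png"); hsv=cv2.cvtColor(im,cv2.COLOR_BGR2HSV)
b=cv2.inRange(hsv,(105,150,60),(125,255,255)); c=max(cv2.findContours(b,0,2)[0],key=cv2.contourArea); print("blue",cv2.boundingRect(c))
cv2.imwrite("pics/w4c.png",cv2.resize(im[130:380,180:420],None,fx=2.4,fy=2.4))
E
```

```text
time_s: 17.4
tcp_pos: [0.4859, 0.2748, 0.2474]
ee_rot: [3.138, 0.008, -3.063]
ft_force: [-0.2, 1.0, -0.3]
gripper_width: 0.0853
grip_force: 0.0
time_s: 17.65
tcp_pos: [0.4822, 0.2734, 0.241]
ee_rot: [-3.141, -0.002, -3.063]
ft_force: [-0.0, -0.7, -0.6]
gripper_width: 0.0854
grip_force: 0.0
[0.48207658 0.2733965  0.24100857]
blue (264, 222, 40, 86)
```

View pics/w4c.png

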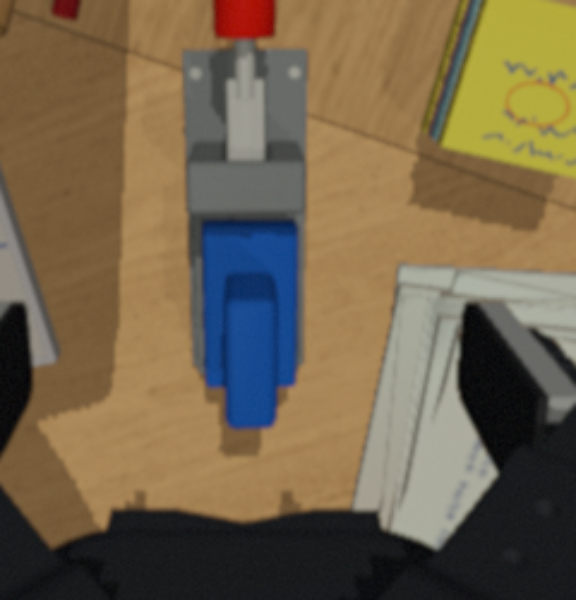

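The bolt is fully out and the ledge is uncovered. The ridge top spans crop (227,300) to (274,427).

```bash
python3 - <<'E'
from h import *
m=camera_model("wrist"); P=ray(m,np.array([(227,300),(275,300),(227,427),(273,427)])/2.4+[180,130],.076); print(P.round(4), P.mean(0).round(4))
B=ray(m,np.array([(204,222),(297,222),(206,385),(296,385)])/2.4+[180,130],.036); print(B.round(4),B.mean(0).round(4))
E
```

```text
[[0.5536 0.2706 0.076 ]
 [0.5518 0.2928 0.076 ]
 [0.6208 0.2755 0.076 ]
 [0.619  0.2979 0.076 ]] [0.5863 0.2842 0.076 ]
[[0.5297 0.2562 0.036 ]
 [0.5259 0.3034 0.036 ]
 [0.6225 0.2632 0.036 ]
 [0.6186 0.312  0.036 ]] [0.5742 0.2837 0.036 ]
```

```bash
python3 -m creep '[{"hand":0.6,"translation":[0.05,0.005,0],"turn":[0,0,0]},{"hand":0.6,"translation":[0.054,0.0055,0],"turn":[0,0,0]},{"hand":0.6,"translation":[0,0,0],"turn":[0,0,0]},{"hand":0.6,"translation":[0,0,-0.05],"turn":[0,0,0]},{"hand":0.6,"translation":[0,0,-0.05],"turn":[0,0,0]},{"hand":0.6,"translation":[0,0,-0.05],"turn":[0,0,0]},{"hand":0.6,"translation":[0,0,-0.03],"turn":[0,0,0]},{"hand":0.6,"translation":[0,0,-0.02],"turn":[0,0,0]},{"hand":0.6,"translation":[0,0,0],"turn":[0,0,0]}]'
python3 -m creep '[{"hand":0,"translation":[0,0,0],"turn":[0,0,0]},{"hand":0,"translation":[0,0,0],"turn":[0,0,0]},{"hand":0,"translation":[0,0,0],"turn":[0,0,0]},{"hand":0,"translation":[0,0,0],"turn":[0,0,0]},{"hand":0,"translation":[0,0,0],"turn":[0,0,0]},{"hand":0,"translation":[0,0,0],"turn":[0,0,0]},{"hand":0,"translation":[0,0,0],"turn":[0,0,0]},{"hand":0,"translation":[0,0,0],"turn":[0,0,0]}]'
```

```text
time_s: 18.82
tcp_pos: [0.5854, 0.2838, 0.0407]
ee_rot: [-3.141, -0.003, -3.063]
ft_force: [0.1, 0.4, -0.3]
gripper_width: 0.0513
grip_force: 0.0
time_s: 19.82
tcp_pos: [0.5872, 0.284, 0.0419]
ee_rot: [-3.142, 0.0, -3.063]
ft_force: [1.6, 0.7, 1.9]
gripper_width: 0.0251
grip_force: 61.7
```

```bash
python3 -m creep '[{"hand":0,"translation":[0,0,0.015],"turn":[0,0,0]},{"hand":0,"translation":[0,0,0.025],"turn":[0,0,0]},{"hand":0,"translation":[0,0,0.03],"turn":[0,0,0]},{"hand":0,"translation":[0,0,0.03],"turn":[0,0,0]},{"hand":0,"translation":[0.005,-0.033,0],"turn":[0,0,2.5]},{"hand":0,"translation":[0.005,-0.033,0],"turn":[0,0,2.5]},{"hand":0,"translation":[0.006,-0.033,0],"turn":[0,0,2.5]},{"hand":0,"translation":[0.006,-0.0335,0],"turn":[0,0,2.5]},{"hand":0,"translation":[0,0,0],"turn":[0,0,2.5]},{"hand":0,"translation":[0,0,0],"turn":[0,0,0]}]'
python3 -m creep '[{"hand":0,"translation":[0,0,0],"turn":[0,0,0]},{"hand":0,"translation":[0,0,0],"turn":[0,0,0]}]'
python3 - <<'E'
from h import *
s=read_state(); print(s["tcp_pos"],np.degrees(s["ee_rot"]),s["ft_force"],s["moment"])
w=camera("scene"); cv2.imwrite("pics/s5.png",w); cv2.imwrite("pics/s5c.png",cv2.resize(w[120:300,170:430],None,fx=3,fy=3)); cv2.imwrite("pics/w5.png",camera("wrist"))
E
```

```text
time_s: 21.08
tcp_pos: [0.6086, 0.151, 0.142]
ee_rot: [3.141, -0.001, -2.846]
ft_force: [-0.1, 0.6, -0.9]
gripper_width: 0.0251
grip_force: 61.2
time_s: 21.32
tcp_pos: [0.6088, 0.152, 0.1418]
ee_rot: [3.142, -0.0, -2.845]
ft_force: [-0.2, -0.5, -1.5]
gripper_width: 0.0251
grip_force: 61.2
[0.60880384 0.15199356 0.14184875] [ 1.79998764e+02 -1.60029828e-02 -1.62991948e+02] [-0.23487379 -0.45686959 -1.54337362] [ 0.02582394  0.01441658 -0.00761666]
```

View pics/s5c.png

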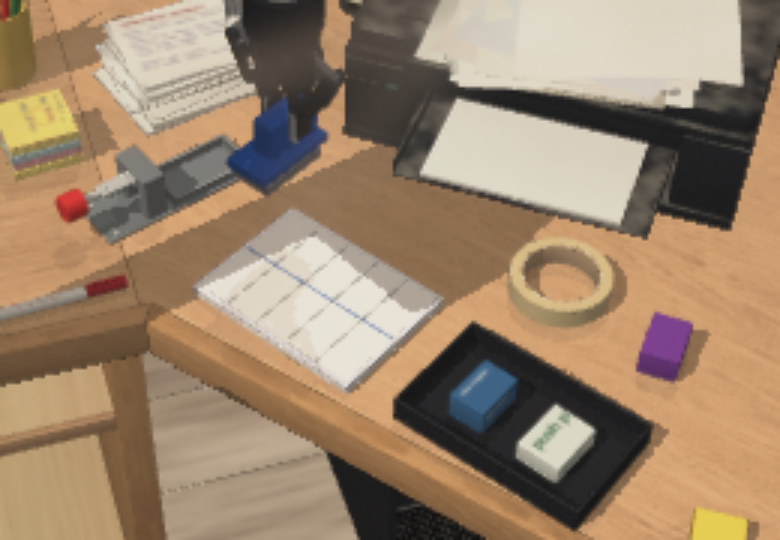

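The wiper is held level, the dock is empty with the bolt out, and the tray holds both boxes. Next I lower it onto the far left end.

```bash
python3 -m creep '[{"hand":0,"translation":[0,0,-0.04],"turn":[0,0,0]},{"hand":0,"translation":[0,0,-0.03],"turn":[0,0,0]},{"hand":0,"translation":[0,0,-0.014],"turn":[0,0,0]},{"hand":0,"translation":[0,0,0],"turn":[0,0,0]},{"hand":0,"translation":[0,0,0],"turn":[0,0,0]}]'
python3 -m creep '[{"hand":0,"translation":[0,0,-0.006],"turn":[0,0,0]},{"hand":0,"translation":[0,0,0],"turn":[0,0,0]},{"hand":0,"translation":[0,0,0],"turn":[0,0,0]}]'
python3 -m creep '[{"hand":0,"translation":[0,0,-0.003],"turn":[0,0,0]},{"hand":0,"translation":[0,0,0],"turn":[0,0,0]},{"hand":0,"translation":[0,0,0],"turn":[0,0,0]}]'
python3 - <<'E'
from h import *
s=read_state(); print(s["tcp_pos"],s["ft_force"],s["moment"])
E
```

```text
time_s: 22.05
tcp_pos: [0.6102, 0.1517, 0.0595]
ee_rot: [-3.141, 0.002, -2.845]
ft_force: [1.3, -0.5, -0.5]
gripper_width: 0.0249
grip_force: 61.3
time_s: 22.42
tcp_pos: [0.6094, 0.1516, 0.0524]
ee_rot: [-3.142, 0.001, -2.845]
ft_force: [1.2, -0.6, 0.4]
gripper_width: 0.0252
grip_force: 61.4
time_s: 22.8
tcp_pos: [0.6095, 0.1516, 0.0492]
ee_rot: [-3.141, 0.001, -2.845]
ft_force: [1.2, 0.8, 3.0]
gripper_width: 0.0252
grip_force: 61.6
[0.60945772 0.15156513 0.04921699] [1.21502946 0.84590773 3.0307204 ] [ 0.09060333 -0.28235694 -0.01633647]
```

```bash
for i in 1 2 3; do python3 -m creep '[{"hand":0,"translation":[0,0,0],"turn":[0,0,0]}]' | grep -E "tcp|ft"; done; python3 -m creep '[{"hand":0,"translation":[0,0,-0.0015],"turn":[0,0,0]},{"hand":0,"translation":[0,0,0],"turn":[0,0,0]}]' >/dev/null;  for i in 1 2 3 4; do python3 -m creep '[{"hand":0,"translation":[0,0,0],"turn":[0,0,0]}]' | grep -E "tcp|ft"; done
```

```text
tcp_pos: [0.6095, 0.1516, 0.0492]
ft_force: [1.0, 1.0, 2.3]
tcp_pos: [0.6094, 0.1516, 0.0491]
ft_force: [2.4, 0.4, 2.5]
tcp_pos: [0.6093, 0.1515, 0.049]
ft_force: [2.9, 1.0, 3.0]
tcp_pos: [0.6092, 0.1515, 0.0474]
ft_force: [1.6, 0.4, 3.4]
tcp_pos: [0.6092, 0.1515, 0.0474]
ft_force: [2.5, 0.3, 4.1]
tcp_pos: [0.6092, 0.1515, 0.0474]
ft_force: [2.5, -0.4, 3.4]
tcp_pos: [0.6091, 0.1515, 0.0474]
ft_force: [2.0, -0.2, 3.6]
```

```bash

python3 -m creep '[{"hand":0,"translation":[0,0,0.0025],"turn":[0,0,0]},{"hand":0,"translation":[0,0,0],"turn":[0,0,0]},{"hand":0,"translation":[0,0,0],"turn":[0,0,0]}]' | grep -E "tcp|ft"
python3 -m creep '[{"hand":0,"translation":[0,0,0],"turn":[0,0,0]}]' | grep -E "ft"
python3 -m creep '[{"hand":0,"translation":[0,0,0],"turn":[0,0,0]}]' | grep -E "ft"
python3 -m creep '[{"hand":0,"translation":[0,0,0.001],"turn":[0,0,0]},{"hand":0,"translation":[0,0,0],"turn":[0,0,0]},{"hand":0,"translation":[0,0,0],"turn":[0,0,0]}]' | grep -E "tcp|ft"
python3 -m creep '[{"hand":0,"translation":[0,0,0],"turn":[0,0,0]}]' | grep -E "ft"
python3 -m creep '[{"hand":0,"translation":[0,0,0],"turn":[0,0,0]}]' | grep -E "ft"
python3 -m creep '[{"hand":0,"translation":[0,0,0.001],"turn":[0,0,0]},{"hand":0,"translation":[0,0,0],"turn":[0,0,0]},{"hand":0,"translation":[0,0,0],"turn":[0,0,0]}]' | grep -E "tcp|ft"
python3 -m creep '[{"hand":0,"translation":[0,0,0],"turn":[0,0,0]}]' | grep -E "ft"
python3 -m creep '[{"hand":0,"translation":[0,0,0],"turn":[0,0,0]}]' | grep -E "ft"
python3 -m creep '[{"hand":0,"translation":[0,0,0.01],"turn":[0,0,0]},{"hand":0,"translation":[0,0,0],"turn":[0,0,0]},{"hand":0,"translation":[0,0,0],"turn":[0,0,0]}]' | grep -E "tcp|ft"
python3 -m creep '[{"hand":0,"translation":[0,0,0],"turn":[0,0,0]}]' | grep -E "ft"
python3 -m creep '[{"hand":0,"translation":[0,0,0],"turn":[0,0,0]}]' | grep -E "ft"
python3 -m creep '[{"hand":0,"translation":[0,0,0],"turn":[0,0,0]}]' | grep -E "ft"
```

```text
tcp_pos: [0.6088, 0.1515, 0.0496]
ft_force: [0.7, -0.2, 2.3]
ft_force: [0.6, 0.3, 1.8]
ft_force: [0.8, 0.2, 2.3]
tcp_pos: [0.6088, 0.1515, 0.0506]
ft_force: [-0.6, -0.4, 2.3]
ft_force: [0.2, 0.8, 1.8]
ft_force: [-0.8, 0.2, 1.9]
tcp_pos: [0.6089, 0.1515, 0.0517]
ft_force: [-0.8, 0.2, 1.1]
ft_force: [-0.9, -0.2, 2.2]
ft_force: [-1.7, -0.8, 0.3]
tcp_pos: [0.6092, 0.1515, 0.062]
ft_force: [1.1, -0.4, -1.2]
ft_force: [0.0, 0.6, -2.6]
ft_force: [-0.8, 0.4, -1.5]
ft_force: [0.1, -1.0, -1.9]
```

```bash

python3 -m creep '[{"hand":0,"translation":[0,0,-0.006],"turn":[0,0,0]},{"hand":0,"translation":[0,0,-0.0045],"turn":[0,0,0]},{"hand":0,"translation":[0,0,-0.0023],"turn":[0,0,0]},{"hand":0,"translation":[0,0,0],"turn":[0,0,0]},{"hand":0,"translation":[0,0,0],"turn":[0,0,0]},{"hand":0,"translation":[0,0,0],"turn":[0,0,0]}]' | grep -E "tcp|ft"
python3 -m creep '[{"hand":0,"translation":[0,0,0],"turn":[0,0,0]}]' | grep -E "tcp|ft"
python3 -m creep '[{"hand":0,"translation":[0,0,0],"turn":[0,0,0]}]' | grep -E "tcp|ft"
python3 -m creep '[{"hand":0,"translation":[0,0,0],"turn":[0,0,0]}]' | grep -E "tcp|ft"
```

```text
tcp_pos: [0.6091, 0.1515, 0.0492]
ft_force: [-1.5, -1.1, 3.0]
tcp_pos: [0.6091, 0.1515, 0.0492]
ft_force: [-2.5, -0.7, 2.3]
tcp_pos: [0.609, 0.1515, 0.0491]
ft_force: [-2.0, -1.4, 2.6]
tcp_pos: [0.6091, 0.1515, 0.0491]
ft_force: [-1.2, -0.4, 2.6]
```

Net force is about 4 N. Starting the first stroke.

```bash

python3 -m creep '[{"hand":0,"translation":[0.001,-0.0032,0],"turn":[0,0,0]},{"hand":0,"translation":[0.001,-0.0032,0],"turn":[0,0,0]},{"hand":0,"translation":[0.001,-0.0032,0],"turn":[0,0,0]},{"hand":0,"translation":[0.001,-0.0032,0],"turn":[0,0,0]},{"hand":0,"translation":[0.001,-0.0032,0],"turn":[0,0,0]},{"hand":0,"translation":[0.001,-0.0032,0],"turn":[0,0,0]},{"hand":0,"translation":[0.001,-0.0032,0],"turn":[0,0,0]},{"hand":0,"translation":[0.001,-0.0032,0],"turn":[0,0,0]},{"hand":0,"translation":[0.001,-0.0032,0],"turn":[0,0,0]},{"hand":0,"translation":[0.001,-0.0032,0],"turn":[0,0,0]}]'
python3 - <<'E'
from h import *
cv2.imwrite("pics/s6.png",camera("scene")); print(read_state()["moment"])
E
```

```text
time_s: 28.92
tcp_pos: [0.6191, 0.1193, 0.049]
ee_rot: [-3.142, -0.0, -2.845]
ft_force: [-1.3, 2.0, 1.7]
gripper_width: 0.0256
grip_force: 61.8
[ 0.16610483 -0.0016706  -0.0243045 ]
```

```bash

python3 -m creep '[{"hand":0,"translation":[0.001,-0.0032,0],"turn":[0,0,0]},{"hand":0,"translation":[0.001,-0.0032,0],"turn":[0,0,0]},{"hand":0,"translation":[0.001,-0.0032,0],"turn":[0,0,0]},{"hand":0,"translation":[0.001,-0.0032,0],"turn":[0,0,0]},{"hand":0,"translation":[0.001,-0.0032,0],"turn":[0,0,0]},{"hand":0,"translation":[0.001,-0.0032,0],"turn":[0,0,0]},{"hand":0,"translation":[0.001,-0.0032,0],"turn":[0,0,0]},{"hand":0,"translation":[0.001,-0.0032,0],"turn":[0,0,0]},{"hand":0,"translation":[0.001,-0.0032,0],"turn":[0,0,0]},{"hand":0,"translation":[0.001,-0.0032,0],"turn":[0,0,0]}]'
python3 -m creep '[{"hand":0,"translation":[0.001,-0.0032,0],"turn":[0,0,0]},{"hand":0,"translation":[0.001,-0.0032,0],"turn":[0,0,0]},{"hand":0,"translation":[0.001,-0.0032,0],"turn":[0,0,0]},{"hand":0,"translation":[0.001,-0.0032,0],"turn":[0,0,0]},{"hand":0,"translation":[0.001,-0.0032,0],"turn":[0,0,0]}]'
```

```text
time_s: 30.22
tcp_pos: [0.6291, 0.0873, 0.049]
ee_rot: [3.142, -0.0, -2.845]
ft_force: [-0.7, 1.2, 2.8]
gripper_width: 0.0251
grip_force: 61.8
time_s: 30.85
tcp_pos: [0.6341, 0.0713, 0.049]
ee_rot: [-3.142, -0.0, -2.845]
ft_force: [-0.3, 0.5, 2.9]
gripper_width: 0.0251
grip_force: 61.8
```

```bash

python3 -m creep '[{"hand":0,"translation":[0.00097,-0.0032,0],"turn":[0,0,0]},{"hand":0,"translation":[0.00097,-0.0032,0],"turn":[0,0,0]},{"hand":0,"translation":[0.00097,-0.0032,0],"turn":[0,0,0]},{"hand":0,"translation":[0.00097,-0.0032,0],"turn":[0,0,0]},{"hand":0,"translation":[0.00097,-0.0032,0],"turn":[0,0,0]},{"hand":0,"translation":[0.00097,-0.0032,0],"turn":[0,0,0]},{"hand":0,"translation":[0.00097,-0.0032,0],"turn":[0,0,0]},{"hand":0,"translation":[0.00097,-0.0032,0],"turn":[0,0,0]},{"hand":0,"translation":[0.00097,-0.0032,0],"turn":[0,0,0]},{"hand":0,"translation":[0.00097,-0.0032,0],"turn":[0,0,0]}]'
python3 -m creep '[{"hand":0,"translation":[0.00097,-0.0032,0],"turn":[0,0,0]},{"hand":0,"translation":[0.00097,-0.0032,0],"turn":[0,0,0]},{"hand":0,"translation":[0.00097,-0.0032,0],"turn":[0,0,0]},{"hand":0,"translation":[0.00097,-0.0032,0],"turn":[0,0,0]},{"hand":0,"translation":[0.00097,-0.0032,0],"turn":[0,0,0]},{"hand":0,"translation":[0.00097,-0.0032,0],"turn":[0,0,0]},{"hand":0,"translation":[0.00097,-0.0032,0],"turn":[0,0,0]},{"hand":0,"translation":[0.00097,-0.0032,0],"turn":[0,0,0]},{"hand":0,"translation":[0.00097,-0.0032,0],"turn":[0,0,0]},{"hand":0,"translation":[0.00097,-0.0032,0],"turn":[0,0,0]}]'
python3 -m creep '[{"hand":0,"translation":[0.00097,-0.0032,0],"turn":[0,0,0]},{"hand":0,"translation":[0.00097,-0.0032,0],"turn":[0,0,0]},{"hand":0,"translation":[0.00097,-0.0032,0],"turn":[0,0,0]},{"hand":0,"translation":[0.00097,-0.0032,0],"turn":[0,0,0]},{"hand":0,"translation":[0.00097,-0.0032,0],"turn":[0,0,0]},{"hand":0,"translation":[0.00097,-0.0032,0],"turn":[0,0,0]},{"hand":0,"translation":[0,0,0],"turn":[0,0,0]}]'
python3 - <<'E'
from h import *
w=camera("scene"); cv2.imwrite("pics/s7.png",w);t=camera("top"); cv2.imwrite("pics/t7.png",t)
cv2.imwrite("pics/s7c.png",np.hstack([cv2.resize(w[170:300,190:390],None,fx=2,fy=2),cv2.resize(t[140:270,185:385],None,fx=2,fy=2)]))
E
```

```text
time_s: 32.1
tcp_pos: [0.6438, 0.0393, 0.049]
ee_rot: [3.142, 0.0, -2.845]
ft_force: [0.1, 1.0, 2.8]
gripper_width: 0.025
grip_force: 61.8
time_s: 33.35
tcp_pos: [0.6535, 0.0073, 0.049]
ee_rot: [3.142, -0.0, -2.845]
ft_force: [0.0, 2.0, 3.2]
gripper_width: 0.0249
grip_force: 61.8
time_s: 34.22
tcp_pos: [0.6594, -0.0122, 0.049]
ee_rot: [-3.141, 0.0, -2.845]
ft_force: [0.4, -1.0, 3.6]
gripper_width: 0.0256
grip_force: 61.8
```

View pics/s7c.png

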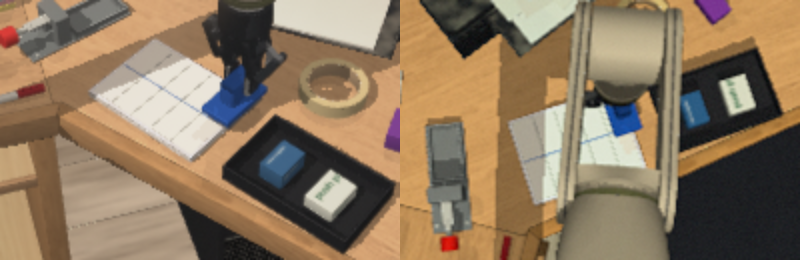

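The wiper sits at the right end of the far half, and the tray and tape are undisturbed. Now the near stroke.

```bash

python3 -m creep '[{"hand":0,"translation":[0,0,0.01],"turn":[0,0,0]},{"hand":0,"translation":[0,0,0.03],"turn":[0,0,0]},{"hand":0,"translation":[-0.024,0.028,0],"turn":[0,0,0]},{"hand":0,"translation":[-0.024,0.028,0],"turn":[0,0,0]},{"hand":0,"translation":[-0.024,0.028,0],"turn":[0,0,0]},{"hand":0,"translation":[-0.024,0.028,0],"turn":[0,0,0]},{"hand":0,"translation":[-0.0257,0.0298,0],"turn":[0,0,0]},{"hand":0,"translation":[0,0,0],"turn":[0,0,0]},{"hand":0,"translation":[0,0,0],"turn":[0,0,0]},{"hand":0,"translation":[0,0,0],"turn":[0,0,0]}]'
python3 -m creep '[{"hand":0,"translation":[0,0,-0.02],"turn":[0,0,0]},{"hand":0,"translation":[0,0,-0.01],"turn":[0,0,0]},{"hand":0,"translation":[0,0,-0.004],"turn":[0,0,0]},{"hand":0,"translation":[0,0,-0.003],"turn":[0,0,0]},{"hand":0,"translation":[0,0,0],"turn":[0,0,0]},{"hand":0,"translation":[0,0,0],"turn":[0,0,0]}]'
```

```text
time_s: 35.58
tcp_pos: [0.5382, 0.1294, 0.0892]
ee_rot: [-3.141, 0.0, -2.846]
ft_force: [-0.0, -0.4, -0.4]
gripper_width: 0.0255
grip_force: 61.3
time_s: 36.33
tcp_pos: [0.538, 0.1302, 0.0525]
ee_rot: [-3.141, 0.001, -2.845]
ft_force: [-0.4, 0.4, -0.6]
gripper_width: 0.0254
grip_force: 61.4
```

```bash

python3 -m creep '[{"hand":0,"translation":[0,0,-0.0022],"turn":[0,0,0]},{"hand":0,"translation":[0,0,-0.0013],"turn":[0,0,0]},{"hand":0,"translation":[0,0,0],"turn":[0,0,0]},{"hand":0,"translation":[0,0,0],"turn":[0,0,0]}]' | grep -E "tcp|ft"
python3 -m creep '[{"hand":0,"translation":[0,0,0],"turn":[0,0,0]}]' | grep -E "tcp|ft"
python3 -m creep '[{"hand":0,"translation":[0,0,0],"turn":[0,0,0]}]' | grep -E "tcp|ft"
python3 -m creep '[{"hand":0,"translation":[0,0,0],"turn":[0,0,0]}]' | grep -E "tcp|ft"
python3 -m creep '[{"hand":0,"translation":[0,0,0],"turn":[0,0,0]}]' | grep -E "tcp|ft"
```

```text
tcp_pos: [0.5381, 0.1302, 0.0489]
ft_force: [0.3, 0.0, 2.8]
tcp_pos: [0.5381, 0.1302, 0.0489]
ft_force: [2.4, 1.0, 3.1]
tcp_pos: [0.538, 0.1302, 0.0488]
ft_force: [1.5, 0.8, 3.0]
tcp_pos: [0.5378, 0.1301, 0.0487]
ft_force: [2.1, 1.0, 3.4]
tcp_pos: [0.5377, 0.1301, 0.0486]
ft_force: [2.5, 0.7, 2.9]
```

```bash

python3 -m creep '[{"hand":0,"translation":[0.00098,-0.0032,0.0004],"turn":[0,0,0]},{"hand":0,"translation":[0.00098,-0.0032,0],"turn":[0,0,0]},{"hand":0,"translation":[0.00098,-0.0032,0],"turn":[0,0,0]},{"hand":0,"translation":[0.00098,-0.0032,0],"turn":[0,0,0]},{"hand":0,"translation":[0.00098,-0.0032,0],"turn":[0,0,0]},{"hand":0,"translation":[0.00098,-0.0032,0],"turn":[0,0,0]},{"hand":0,"translation":[0.00098,-0.0032,0],"turn":[0,0,0]},{"hand":0,"translation":[0.00098,-0.0032,0],"turn":[0,0,0]},{"hand":0,"translation":[0.00098,-0.0032,0],"turn":[0,0,0]},{"hand":0,"translation":[0.00098,-0.0032,0],"turn":[0,0,0]}]'
python3 -m creep '[{"hand":0,"translation":[0.00098,-0.0032,0],"turn":[0,0,0]},{"hand":0,"translation":[0.00098,-0.0032,0],"turn":[0,0,0]},{"hand":0,"translation":[0.00098,-0.0032,0],"turn":[0,0,0]},{"hand":0,"translation":[0.00098,-0.0032,0],"turn":[0,0,0]},{"hand":0,"translation":[0.00098,-0.0032,0],"turn":[0,0,0]},{"hand":0,"translation":[0.00098,-0.0032,0],"turn":[0,0,0]},{"hand":0,"translation":[0.00098,-0.0032,0],"turn":[0,0,0]},{"hand":0,"translation":[0.00098,-0.0032,0],"turn":[0,0,0]},{"hand":0,"translation":[0.00098,-0.0032,0],"turn":[0,0,0]},{"hand":0,"translation":[0.00098,-0.0032,0],"turn":[0,0,0]}]'
python3 -m creep '[{"hand":0,"translation":[0.00098,-0.0032,0],"turn":[0,0,0]},{"hand":0,"translation":[0.00098,-0.0032,0],"turn":[0,0,0]},{"hand":0,"translation":[0.00098,-0.0032,0],"turn":[0,0,0]},{"hand":0,"translation":[0.00098,-0.0032,0],"turn":[0,0,0]},{"hand":0,"translation":[0.00098,-0.0032,0],"turn":[0,0,0]}]'
```

```text
time_s: 38.58
tcp_pos: [0.5474, 0.0979, 0.0489]
ee_rot: [-3.142, 0.0, -2.845]
ft_force: [-0.7, 0.7, 2.2]
gripper_width: 0.0253
grip_force: 61.8
time_s: 39.83
tcp_pos: [0.5572, 0.0659, 0.0489]
ee_rot: [-3.142, 0.0, -2.845]
ft_force: [-0.6, 0.3, 2.8]
gripper_width: 0.0252
grip_force: 61.8
time_s: 40.45
tcp_pos: [0.5621, 0.0499, 0.0489]
ee_rot: [3.142, -0.0, -2.845]
ft_force: [-0.2, 1.2, 2.4]
gripper_width: 0.0251
grip_force: 61.8
```

```bash

python3 -m creep '[{"hand":0,"translation":[0.00098,-0.0032,0],"turn":[0,0,0]},{"hand":0,"translation":[0.00098,-0.0032,0],"turn":[0,0,0]},{"hand":0,"translation":[0.00098,-0.0032,0],"turn":[0,0,0]},{"hand":0,"translation":[0.00098,-0.0032,0],"turn":[0,0,0]},{"hand":0,"translation":[0.00098,-0.0032,0],"turn":[0,0,0]},{"hand":0,"translation":[0.00098,-0.0032,0],"turn":[0,0,0]},{"hand":0,"translation":[0.00098,-0.0032,0],"turn":[0,0,0]},{"hand":0,"translation":[0.00098,-0.0032,0],"turn":[0,0,0]},{"hand":0,"translation":[0.00098,-0.0032,0],"turn":[0,0,0]},{"hand":0,"translation":[0.00098,-0.0032,0],"turn":[0,0,0]}]'
python3 -m creep '[{"hand":0,"translation":[0.00098,-0.0032,0],"turn":[0,0,0]},{"hand":0,"translation":[0.00098,-0.0032,0],"turn":[0,0,0]},{"hand":0,"translation":[0.00098,-0.0032,0],"turn":[0,0,0]},{"hand":0,"translation":[0.00098,-0.0032,0],"turn":[0,0,0]},{"hand":0,"translation":[0.00098,-0.0032,0],"turn":[0,0,0]},{"hand":0,"translation":[0.00098,-0.0032,0],"turn":[0,0,0]},{"hand":0,"translation":[0.00098,-0.0032,0],"turn":[0,0,0]},{"hand":0,"translation":[0.00098,-0.0032,0],"turn":[0,0,0]},{"hand":0,"translation":[0.00098,-0.0032,0],"turn":[0,0,0]},{"hand":0,"translation":[0.00098,-0.0032,0],"turn":[0,0,0]}]'
python3 -m creep '[{"hand":0,"translation":[0.00098,-0.0032,0],"turn":[0,0,0]},{"hand":0,"translation":[0.00098,-0.0032,0],"turn":[0,0,0]},{"hand":0,"translation":[0.00098,-0.0032,0],"turn":[0,0,0]},{"hand":0,"translation":[0.00098,-0.0032,0],"turn":[0,0,0]},{"hand":0,"translation":[0.00098,-0.0032,0],"turn":[0,0,0]},{"hand":0,"translation":[0.00098,-0.0032,0],"turn":[0,0,0]},{"hand":0,"translation":[0,0,0],"turn":[0,0,0]}]'
python3 - <<'E'
from h import *
w=camera("scene"); cv2.imwrite("pics/s8.png",w);t=camera("top"); cv2.imwrite("pics/t8.png",t)
cv2.imwrite("pics/s8c.png",cv2.resize(w[170:280,190:350],None,fx=4,fy=4))
E
```

```text
time_s: 41.7
tcp_pos: [0.572, 0.0179, 0.0489]
ee_rot: [-3.142, 0.0, -2.845]
ft_force: [-1.2, 1.3, 3.0]
gripper_width: 0.0251
grip_force: 61.8
time_s: 42.95
tcp_pos: [0.5818, -0.0141, 0.0489]
ee_rot: [-3.142, 0.0, -2.845]
ft_force: [-0.2, 1.4, 1.8]
gripper_width: 0.0254
grip_force: 61.8
time_s: 43.82
tcp_pos: [0.5877, -0.0336, 0.049]
ee_rot: [-3.141, 0.0, -2.845]
ft_force: [-0.7, -1.8, 2.3]
gripper_width: 0.0253
grip_force: 61.8
```

View pics/s8c.png

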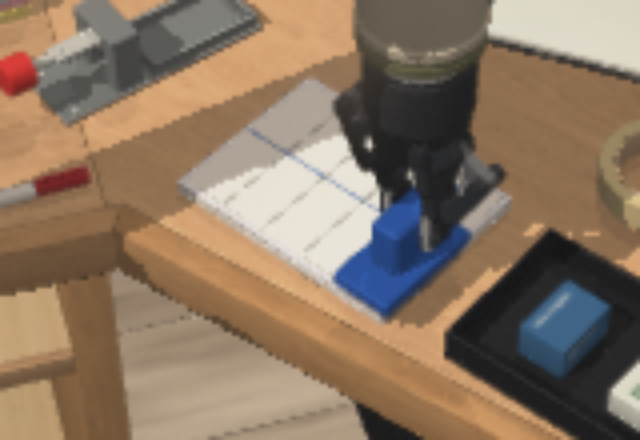

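```bash

python3 -m creep '[{"hand":0,"translation":[0,0,0.02],"turn":[0,0,0]},{"hand":0,"translation":[0,0,0.03],"turn":[0,0,0]},{"hand":0,"translation":[0,0,0.03],"turn":[0,0,0]},{"hand":0,"translation":[0,0.04,0],"turn":[0,0,-2]},{"hand":0,"translation":[0,0.045,0],"turn":[0,0,-2]},{"hand":0,"translation":[0,0.045,0],"turn":[0,0,-2]},{"hand":0,"translation":[0,0.045,0],"turn":[0,0,-2]},{"hand":0,"translation":[0,0.045,0],"turn":[0,0,-2]},{"hand":0,"translation":[0,0.045,0],"turn":[0,0,-2]},{"hand":0,"translation":[0,0.04,0],"turn":[0,0,-0.5]}]'
python3 -m creep '[{"hand":0,"translation":[0,0.0125,0],"turn":[0,0,0]},{"hand":0,"translation":[0,0,0],"turn":[0,0,0]},{"hand":0,"translation":[0,0,0],"turn":[0,0,0]}]'
python3 - <<'E'
from h import *
s=read_state(); print(s["tcp_pos"],np.degrees(s["ee_rot"]),s["ft_force"])
E
```

```text
time_s: 45.18
tcp_pos: [0.5871, 0.2737, 0.1299]
ee_rot: [3.141, 0.0, -3.063]
ft_force: [0.7, -0.2, -2.9]
gripper_width: 0.0255
grip_force: 61.3
time_s: 45.55
tcp_pos: [0.5877, 0.2831, 0.129]
ee_rot: [-3.141, -0.0, -3.064]
ft_force: [0.2, 0.3, -1.6]
gripper_width: 0.025
grip_force: 61.3
[0.58767104 0.28309524 0.12903498] [-1.79965166e+02 -1.44633673e-02 -1.75552004e+02] [ 0.21163079  0.33098911 -1.58050539]
```

```bash

python3 -m creep '[{"hand":0,"translation":[-0.0005,0.0009,-0.03],"turn":[0,0,0]},{"hand":0,"translation":[0,0,-0.025],"turn":[0,0,0]},{"hand":0,"translation":[0,0,-0.012],"turn":[0,0,0]},{"hand":0,"translation":[0,0,-0.006],"turn":[0,0,0]},{"hand":0,"translation":[0,0,-0.003],"turn":[0,0,0]},{"hand":0,"translation":[0,0,0],"turn":[0,0,0]},{"hand":0,"translation":[0,0,0],"turn":[0,0,0]}]'
python3 -m creep '[{"hand":0,"translation":[0,0,-0.003],"turn":[0,0,0]},{"hand":0,"translation":[0,0,-0.002],"turn":[0,0,0]},{"hand":0,"translation":[0,0,0],"turn":[0,0,0]},{"hand":0,"translation":[0,0,0],"turn":[0,0,0]}]'
python3 -m creep '[{"hand":0,"translation":[0,0,-0.002],"turn":[0,0,0]},{"hand":0,"translation":[0,0,0],"turn":[0,0,0]},{"hand":0,"translation":[0,0,0],"turn":[0,0,0]}]'
```

```text
time_s: 46.42
tcp_pos: [0.5876, 0.2856, 0.0538]
ee_rot: [3.141, 0.001, -3.063]
ft_force: [-0.1, -0.2, -1.7]
gripper_width: 0.0256
grip_force: 61.3
time_s: 46.92
tcp_pos: [0.587, 0.2853, 0.0479]
ee_rot: [-3.142, -0.0, -3.063]
ft_force: [-0.7, -0.1, -0.9]
gripper_width: 0.025
grip_force: 61.3
time_s: 47.3
tcp_pos: [0.587, 0.2853, 0.0459]
ee_rot: [-3.142, -0.0, -3.063]
ft_force: [0.8, -0.1, -1.1]
gripper_width: 0.0249
grip_force: 61.3
```

```bash

python3 -m creep '[{"hand":0,"translation":[0,-0.0012,-0.001],"turn":[0,0,0]},{"hand":0,"translation":[0,0,0],"turn":[0,0,0]},{"hand":0,"translation":[0,0,0],"turn":[0,0,0]}]' | grep -E "tcp|ft"
python3 -m creep '[{"hand":0,"translation":[0,0,-0.001],"turn":[0,0,0]},{"hand":0,"translation":[0,0,0],"turn":[0,0,0]},{"hand":0,"translation":[0,0,0],"turn":[0,0,0]}]' | grep -E "tcp|ft"
python3 -m creep '[{"hand":0,"translation":[0,0,-0.001],"turn":[0,0,0]},{"hand":0,"translation":[0,0,0],"turn":[0,0,0]},{"hand":0,"translation":[0,0,0],"turn":[0,0,0]}]' | grep -E "tcp|ft"
```

```text
tcp_pos: [0.587, 0.2841, 0.0449]
ft_force: [0.6, -0.8, -1.1]
tcp_pos: [0.5872, 0.2842, 0.0442]
ft_force: [-1.1, -0.6, 0.9]
tcp_pos: [0.5872, 0.2842, 0.043]
ft_force: [0.1, 0.1, 2.0]
```

```bash

python3 -m creep '[{"hand":0,"translation":[0,0,0.001],"turn":[0,0,0]},{"hand":0.6,"translation":[0,0,0],"turn":[0,0,0]},{"hand":0.6,"translation":[0,0,0],"turn":[0,0,0]},{"hand":0.6,"translation":[0,0,0],"turn":[0,0,0]},{"hand":0.6,"translation":[0,0,0.04],"turn":[0,0,0]},{"hand":0.6,"translation":[0,0,0.06],"turn":[0,0,0]},{"hand":0.6,"translation":[0,0,0.06],"turn":[0,0,0]},{"hand":1,"translation":[-0.05,-0.005,0.04],"turn":[0,0,0]},{"hand":1,"translation":[-0.053,-0.005,0],"turn":[0,0,0]},{"hand":1,"translation":[0,0,0],"turn":[0,0,0]}]'
python3 -m creep '[{"hand":1,"translation":[0,0,0],"turn":[0,0,0]},{"hand":1,"translation":[0,0,0],"turn":[0,0,0]}]'
python3 - <<'E'
from h import *
im=camera("wrist"); s=read_state(); print(s["tcp_pos"]); m=camera_model("wrist"); cv2.imwrite("pics/w9.png",im)
a=cv2.imread("pics/w4.png")
cv2.imwrite("pics/w9c.png",np.hstack([cv2.resize(x[120:370,210:380],None,fx=2.3,fy=2.3) for x in (a,im)]))
E
```

```text
time_s: 49.68
tcp_pos: [0.4819, 0.274, 0.2424]
ee_rot: [-3.141, -0.002, -3.062]
ft_force: [0.1, -0.5, -0.3]
gripper_width: 0.0861
grip_force: 0.0
time_s: 49.92
tcp_pos: [0.4864, 0.2743, 0.243]
ee_rot: [3.142, 0.001, -3.064]
ft_force: [0.7, -0.5, 0.9]
gripper_width: 0.0855
grip_force: 0.0
[0.48637427 0.27426941 0.24286755]
```

View pics/w9c.png

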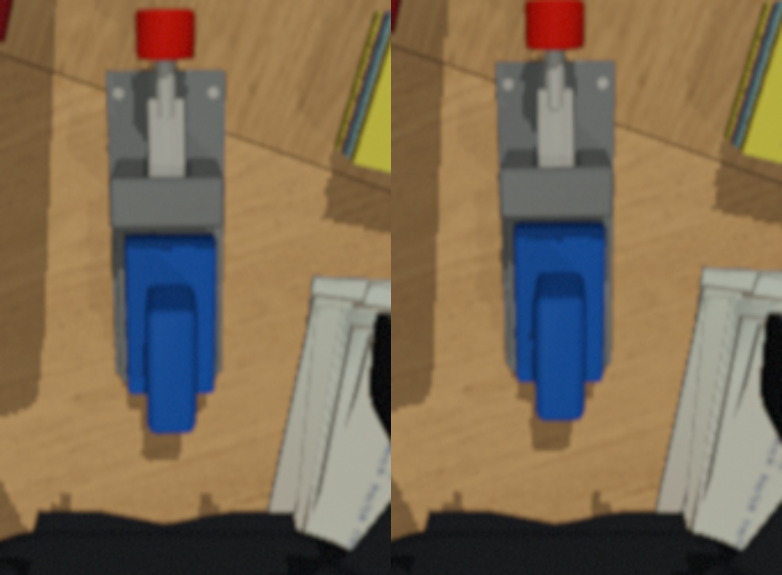

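The wiper sits in the bay as before (right) compared with the earlier frame (left). Now I lock the bolt.

```bash

python3 -m creep '[{"hand":0.7,"translation":[-0.031,-0.0028,0],"turn":[0,0,0]},{"hand":0.7,"translation":[-0.0314,-0.0028,0],"turn":[0,0,0]},{"hand":0.7,"translation":[0,0,0],"turn":[0,0,0]},{"hand":0.7,"translation":[0,0,-0.055],"turn":[0,0,0]},{"hand":0.7,"translation":[0,0,-0.055],"turn":[0,0,0]},{"hand":0.7,"translation":[0,0,-0.055],"turn":[0,0,0]},{"hand":0.7,"translation":[0,0,-0.035],"turn":[0,0,0]},{"hand":0.7,"translation":[0,0,-0.0185],"turn":[0,0,0]},{"hand":0.7,"translation":[0,0,0],"turn":[0,0,0]},{"hand":0.7,"translation":[0,0,0],"turn":[0,0,0]}]'
python3 -m creep '[{"hand":0,"translation":[0,0,0],"turn":[0,0,0]},{"hand":0,"translation":[0,0,0],"turn":[0,0,0]},{"hand":0,"translation":[0,0,0],"turn":[0,0,0]},{"hand":0,"translation":[0,0,0],"turn":[0,0,0]},{"hand":0,"translation":[0,0,0],"turn":[0,0,0]},{"hand":0,"translation":[0,0,0],"turn":[0,0,0]},{"hand":0,"translation":[0,0,0],"turn":[0,0,0]}]'
```

```text
time_s: 51.22
tcp_pos: [0.4246, 0.2693, 0.0261]
ee_rot: [3.141, 0.003, -3.063]
ft_force: [-0.1, 0.9, -0.2]
gripper_width: 0.0596
grip_force: 0.0
time_s: 52.1
tcp_pos: [0.4241, 0.2687, 0.0261]
ee_rot: [-3.142, 0.002, -3.063]
ft_force: [-1.4, -3.8, 7.2]
gripper_width: 0.0282
grip_force: 58.6
```

```bash
python3 -m creep '[{"hand":0,"translation":[0.004,0.0003,0],"turn":[0,0,0]},{"hand":0,"translation":[0.004,0.0003,0],"turn":[0,0,0]},{"hand":0,"translation":[0.004,0.0003,0],"turn":[0,0,0]},{"hand":0,"translation":[0.004,0.0003,0],"turn":[0,0,0]},{"hand":0,"translation":[0.004,0.0003,0],"turn":[0,0,0]},{"hand":0,"translation":[0.004,0.0003,0],"turn":[0,0,0]},{"hand":0,"translation":[0.004,0.0003,0],"turn":[0,0,0]},{"hand":0,"translation":[0.004,0.0003,0],"turn":[0,0,0]},{"hand":0,"translation":[0,0,0],"turn":[0,0,0]}]'
python3 -m creep '[{"hand":0,"translation":[0.002,0.0002,0],"turn":[0,0,0]},{"hand":0,"translation":[0.002,0.0002,0],"turn":[0,0,0]},{"hand":0,"translation":[0,0,0],"turn":[0,0,0]}]'
```

```text
time_s: 53.22
tcp_pos: [0.456, 0.2715, 0.026]
ee_rot: [3.141, 0.002, -3.063]
ft_force: [-2.0, -2.2, 11.2]
gripper_width: 0.0283
grip_force: 60.0
time_s: 53.6
tcp_pos: [0.4561, 0.2715, 0.0258]
ee_rot: [-3.141, -0.006, -3.063]
ft_force: [-22.2, -6.5, 30.5]
gripper_width: 0.0281
grip_force: 61.6
```

At the home stop. I'll relax, release and back off, then check.

```bash
python3 -m creep '[{"hand":0,"translation":[-0.004,-0.0004,0],"turn":[0,0,0]},{"hand":0.6,"translation":[0,0,0],"turn":[0,0,0]},{"hand":0.6,"translation":[0,0,0],"turn":[0,0,0]},{"hand":0.6,"translation":[0,0,0],"turn":[0,0,0]},{"hand":0.6,"translation":[0,0,0],"turn":[0,0,0]},{"hand":0.6,"translation":[0,0,0.06],"turn":[0,0,0]},{"hand":1,"translation":[0,0,0.06],"turn":[0,0,0]},{"hand":1,"translation":[0,0,0.06],"turn":[0,0,0]},{"hand":1,"translation":[0.015,0.001,0.04],"turn":[0,0,0]},{"hand":1,"translation":[0.015,0.001,0],"turn":[0,0,0]}]'
python3 -m creep '[{"hand":1,"translation":[0,0,0],"turn":[0,0,0]},{"hand":1,"translation":[0,0,0],"turn":[0,0,0]},{"hand":1,"translation":[0,0,0],"turn":[0,0,0]}]'
python3 - <<'E'
from h import *
im=camera("wrist"); sc=camera("scene"); cv2.imwrite("pics/w10.png",im); cv2.imwrite("pics/s10.png",sc)
cv2.imwrite("pics/f10.png",np.hstack([cv2.resize(im[120:370,210:380],(390,574)),cv2.resize(sc[120:320,160:300] ,(402,574))]))
E
```

```text
time_s: 54.85
tcp_pos: [0.4876, 0.2741, 0.2494]
ee_rot: [3.139, 0.008, -3.063]
ft_force: [0.3, 0.2, -0.5]
gripper_width: 0.0856
grip_force: 0.0
time_s: 55.22
tcp_pos: [0.484, 0.2728, 0.2427]
ee_rot: [-3.141, -0.003, -3.063]
ft_force: [-0.9, -0.1, 1.0]
gripper_width: 0.0856
grip_force: 0.0
```

View pics/f10.png

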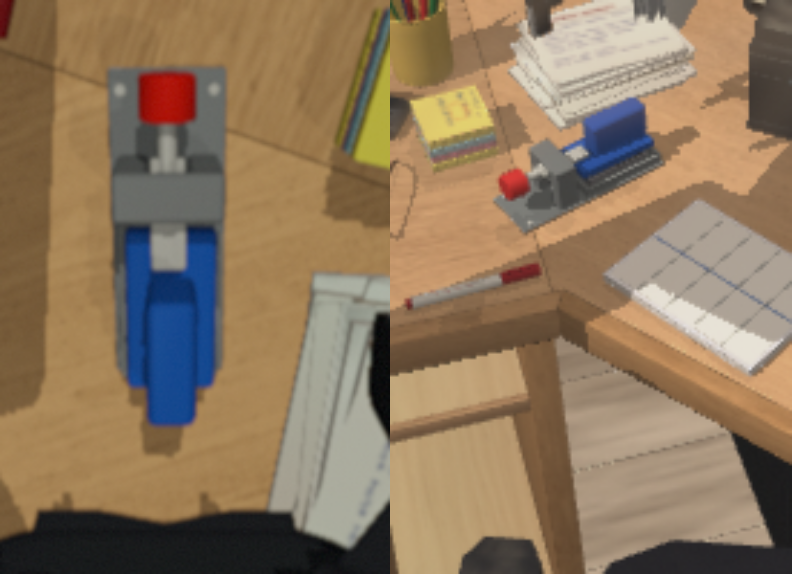

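The tongue covers the ledge and the knob is home. I'll check the tray numerically, then hand in.

```bash
python3 - <<'E'
from h import *
a=cv2.imread("pics/s7.png")[225:295,298:395].astype(int); b=cv2.imread("pics/s10.png")[225:295,298:395].astype(int)
n=(abs(a-b).max(2)>40).sum(); print("changed px in tray",n)
if n<150: print(job_done())
E
```

```text
changed px in tray 767
```

```bash
python3 - <<'E'
from h import *
cv2.imwrite("pics/f11.png",np.hstack([cv2.resize(cv2.imread(f"pics/{n}.png")[200:310,270:420],None,fx=2.6,fy=2.6) for n in("s7","s10")]))
E
```

```text
(no output)
```

View pics/f11.png

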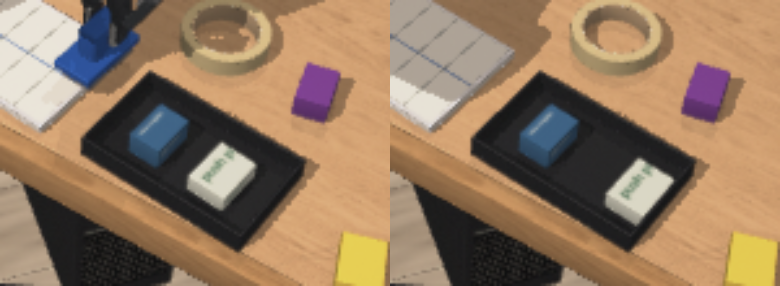

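The pins box was knocked to the right within the tray. I'll check that it lies flat inside the walls.

```bash
python3 - <<'E'
from h import *
t=camera("top"); cv2.imwrite("pics/t12.png",t)
for nm in("t3","t12"):
    im=cv2.imread(f"pics/{nm}.png"); r=im[155:225,300:385]; msk=cv2.inRange(r,(100,120,100),(255,255,255))
    T=camera_model("top"); c=np.array([.657,-.180]); Rm=np.array([[np.cos(.314),-np.sin(.314)],[np.sin(.314),np.cos(.314)]])
    for k in sorted(cv2.findContours(msk,0,2)[0],key=cv2.contourArea)[-3:]:
        if cv2.contourArea(k)<60: continue
        mr=cv2.minAreaRect(k); P=ray(T,cv2.boxPoints(mr)+[300,155],.026)[:,:2]
        print(nm,cv2.contourArea(k),"tray-frame",((P-c)@Rm).round(3).tolist())
cv2.imwrite("pics/t12c.png",cv2.resize(cv2.imread("pics/t12.png")[155:225,300:385],None,fx=7,fy=7,interpolation=cv2.INTER_CUBIC))
E
```

```text
t3 220.5 tray-frame [[0.029, -0.018], [0.029, -0.066], [-0.033, -0.063], [-0.033, -0.016]]
t3 235.5 tray-frame [[0.103, -0.075], [0.067, -0.179], [-0.024, -0.144], [0.011, -0.041]]
t3 447.0 tray-frame [[0.105, 0.114], [0.081, 0.043], [-0.087, 0.103], [-0.063, 0.173]]
t12 221.5 tray-frame [[0.029, -0.051], [0.031, -0.098], [-0.032, -0.098], [-0.033, -0.051]]
t12 269.0 tray-frame [[0.083, -0.106], [0.073, -0.18], [-0.02, -0.163], [-0.01, -0.09]]
t12 535.0 tray-frame [[-0.063, 0.173], [0.102, 0.115], [0.077, 0.044], [-0.087, 0.103]]
```

View pics/t12c.png

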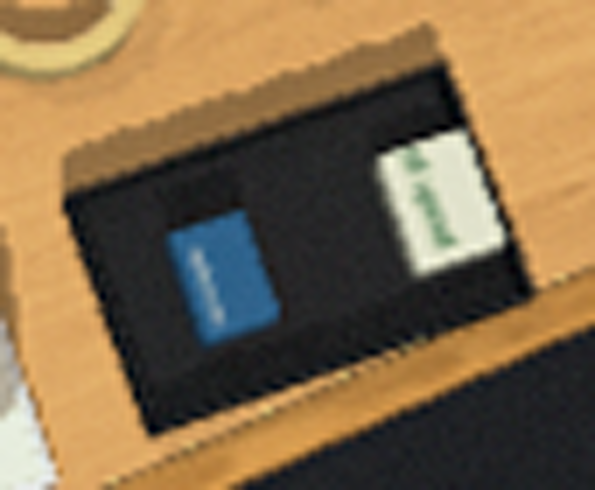

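The pins lie flat against the inside of the tray wall, and the staples are inside too. Handing in.

```bash
python3 -c "
from cell import *
print(job_done())"
```

```text
the job is handed in; nothing more can be done
None
```

I handed the job in at about 55 s: the staples and pins are in the tray (there was no rubber), the board was wiped far half then near half, and the wiper is back in its dock with the bolt pushed fully home.

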